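Park the swing-arm microscope and shut up the specimen case

TASK

The specimens have been inspected in their open case: swing the stereo microscope on its column off the case and park it centred over the round stage disc of its own base plate. Then lower the case lid gently until it is shut, and last fold the hasp down over the staple until it lies flat against the case front. Swing the microscope steadily, do not let the lid strike it, and leave the other things on the bench where they are.

Things in the scene. Friction and masses are not known exactly. Their poses are not given: they have to be found in the camera images.
- stand: Fixed stand: white base plate 430 x 200 x 22 mm with a steel column 32 mm thick, 420 mm tall. Origin: on the column axis at bench height. The plate runs along its own x from +60 mm behind the column to -370 mm before it; a flat black stage disc 95 mm across lies in it 300 mm before the column. Collars 60 mm across sit on the column from 250 to 325 mm height.
- stage_centre (a point): Centre of the black stage disc, on top of the base plate (23 mm above the bench), where the microscope is parked.
- scope_axis (a point): Optical axis of the microscope at the underside of its black ring light (90 mm across), 155 mm above the bench, 300 mm from the column axis. Above it is the white body, 74 to 90 mm across, the binocular head reaching 430 mm height, its eyepieces 130 mm out to one side. Two focus knobs (44 mm across, 96 mm over their faces) sit where boom meets body, 240 mm from the column axis.
- boom_mid (a point): Middle of the white level boom that joins column to microscope: a bar 34 mm wide, 30 mm high, centre line 300 mm above the bench (top at 315 mm), bare from 35 to 215 mm from the column axis; this point is 140 mm from it. Its axes turn with the boom: -x points outward along it to the microscope.
- scope (a joint): Swing of the boom about the column, rad, counter-clockwise seen from above: 0 with the microscope centred over the stage disc, about 1.1 over the case; stops at -0.5 and 1.5. It turns with a steady drag of about 0.8 N m (some 6 N at boom_mid) and stays where it is left.
- case: Fixed aluminium specimen case 140 (x) x 220 (y) mm, 115 mm high when shut (base 85, lid 30 mm). Origin: centre of its underside; its front, with the staple, faces its -x; the lid hinges at the back. The wire staple stands 17 mm out of the front at the middle, 34 to 56 mm above the bench, 5 mm thick. A carrying handle stands 27 mm out of its -y side.
- case_lid (a joint): Lid angle, rad: 0 shut, about 1.6 standing open. The hinge line lies at case x = +70 mm, 85 mm above the bench. The hinge is stiff (0.45 N m): the lid stays at any angle and must be pushed all the way down.
- lid_edge (a point): Middle of the lid's outer front edge, 140 mm from the hinge line and 30 mm out from it (115 mm above the bench when shut).
- hasp (a joint): Hasp angle to the lid, rad: with the lid shut 0 hangs flat on the front, 1.57 straight out, 3.14 straight up. A slotted steel strap 75 long, 36 wide, 4 mm thick, hinged at the middle of the lid's front: lid shut, its pin is 97 mm above the bench, 4 mm before the case. Stiff hinge (0.04 N m): stays where put. The staple enters its slot, 41 to 65 mm from the pin.
- hasp_tip (a point): Free end of the hasp strap, 75 mm from its hinge pin.
- mount_a: Bystander: round black specimen mount 40 mm across, 22 mm high, on the base plate near the column. Origin: centre of its underside.
- mount_b: Bystander: another such specimen mount, 40 x 22 mm, on the bench before the left end of the case.
- tweezers: Bystander: steel tweezers 125 mm long, 8 mm high, on the bench to the right of the case. Origin: centre of the underside, along x.
- slide_box: Bystander: grey plastic slide box 100 x 83 x 34 mm on the right of the bench. Origin: centre of its underside.
- bottle: Bystander: closed white plastic bottle 66 mm across, 160 mm tall, on the right of the bench. Origin: centre of its underside.
- canister: Bystander: clear canister with black cap, 52 mm across, 75 mm tall, on the right of the bench. Origin: centre of its underside.

How it is judged:
On the way, in this order (a step that is already met when the one before it is completed fails the run):
1. the microscope is centred over the stage disc of its base plate and has come to rest (horizontal distance between scope_axis and stage_centre below 0.02 m and velocity of joint scope between -0.1 and 0.1 rad/s), for 0.3 s.
2. the case lid is shut (value of joint case_lid below 0.04 rad), for 0.2 s.
3. the hasp lies flat over the staple (value of joint hasp below 0.08 rad), for 0.2 s.
At the end, for the whole second after the job is handed in: The microscope's optical axis stands within 20 mm of the centre of the stage disc and is at rest, the lid is shut (within 0.04 rad) and the hasp lies flat over the staple (within 0.08 rad) (horizontal distance between scope_axis and stage_centre below 0.02 m and value of joint case_lid below 0.04 rad and value of joint hasp below 0.08 rad and velocity of joint scope between -0.05 and 0.05 rad/s); the robot touches nothing.
It fails at once if the microscope is swung fast (over 2 rad/s) (velocity of joint scope above 2 rad/s or velocity of joint scope below -2 rad/s).
It fails at once if the lid is slammed (over 2.5 rad/s) (velocity of joint case_lid below -2.5 rad/s).
It fails at once if the lid or hasp strikes the microscope (over 5 N) (contact force between case and stand above 5 N).
It fails at once if another thing on the bench is pushed more than 30 mm or tipped over (distance of any of mount_a, mount_b, tweezers, slide_box, bottle, canister from where it was at the start of the episode above 0.03 m or angle between any of mount_a, mount_b, tweezers, slide_box, bottle, canister's own z axis and vertical above 0.5 rad).
It also fails if it takes over 70 s, if anything falls off the work surface, if the arm or the gripper's body presses on something with over 40 N, if the wrist force passes 120 N, or if a joint passes its speed limit or range.

ROBOT

A 6-joint arm with a two-finger parallel gripper is mounted at the origin on the work surface. World frame = base frame: x ahead of the robot, y to its left, z up, the work surface at z = 0. Lengths are in m, angles in rad, forces in N, time in s.
With the tool pointing down it reaches from about 0.35 to 0.775 m from the base axis. Payload 5.5 kg.
Tool frame: the origin (TCP) lies between the finger pads; the fingertips stand 8 mm ahead of it and the grasp point (between the pads) lies 11 mm behind it; z points along the fingers, y is the line along which they close (so a half turn about z gives the same grasp; the last joint's range is limited). The gripper opens to 85 mm and grips with 20 to 120 N. Pads are 22 mm wide; open, the fingers measure 114 mm over their backs; the gripper's body (76 mm by 85 mm) begins 54 mm behind the grasp point. The pads swing forward as they close: fully open they stand 13 mm farther back than shut.
Start: joints at [-1.468, 0.313, 0.046, 1.304, 0, 1.431], TCP at [0.138, -0.558, 0.239] pointing down, gripper open.
Joint ranges: [-2.76, 2.76], [-0.86, 1.69], [-1.03, 1.26], [-2.2, 2.34], [-1.47, 1.5], [-3.14, 3.14]. Speed limits (rad/s): [2.57, 2.57, 3.14, 3.14, 3.14, 3.14].

INTERFACE

Orientations are given as a unit quaternion [w, x, y, z].
In Python, from workcell import env gives the robot as it stands.
- The arm moves only by the tool move_arm, never from a script. Its argument "moves" is one flat list of numbers, 5 for each row, row after row: the shift along the world's x, y, z in m, then the turn about the world's z in rad, then the finger opening in m, from 0 to 0.0854. A call has 1 to 12 rows; each row is the pose to reach, as a shift and turn from the pose commanded when the call began; what a row does not reach only later rows make up. A row lasts 1/12 s, in which the tool goes at most 41.7 mm and 7.16 degrees, less where a joint would pass 70% of its speed; a pose out of reach is approached as far as the arm can. A call with a gripper value outside its range is refused whole. The fingers move at their own pace and stop on an object; "newtons" is the grip in N (left out, the last holds). Time passes only in rows, so rows that repeat a pose let the fingers close. It gives the time, the measured TCP pose, the force, the opening and the grip force at its end, in the units of the state.
- env.get_state(): the state, without advancing time (a new reading comes with each control period).
- env.read_camera(name): name is "scene" or "top" or "wrist"; returns a dict with "pixels" (384x512x3 uint8, red, green, blue), "camera_matrix" (3x3 intrinsics, pixels), "rvec" (rotation vector, rad) and "tvec" (3), from world to camera coordinates, as OpenCV has them. Camera axes: x right, y down, z forward; pixel columns grow to the right and rows downward; lengths in m; the calibration is good to about 2 mm. A picture is of the moment at which its call begins. There is no depth.
- env.hand_in(): hands the job in; it is judged then, once.
The state is a dict: "clock": time; "joint_pos": joint angles; "qvel": joint speeds; "tau": joint torques, N m; "tcp_pos": TCP position; "orientation": TCP orientation; "wrist_force": force on the tool from outside, world axes, zero at the start; "ft_torque": the same for the moment, N m; "finger_gap": finger opening in m; "grip_force": force on a finger pad.
Only numpy, scipy, OpenCV 4.12 (cv2) and the standard library are available. Lean on these libraries where they do the work, as an engineer would, in place of code of your own. Each camera call takes 0.05 s, during which the arm holds its last target. There are 200 camera calls.

## Working session

There is one attempt and no reset: what is moved stays moved. The work goes in short steps, Python scripts to look and compute and a tool call to move; the robot and the scene stay as the last step left them, time stands still between calls to the robot, and variables do not carry over. Pictures are saved under pics/ and viewed, at most 10 in all, crops included, and the job is handed in when it is done.

Besides the shell and the picture viewer there is one more tool, called as a command line: name --argument value ..., lists and objects as JSON in quotes. move_arm: Moves the arm, as the interface text tells. Its arguments: {"type":"object","properties":{"moves":{"type":"array"},"newtons":{"type":"number"}},"required":["moves"]}

```bash
mkdir -p pics; cat > h.py <<'E'
import numpy as np, cv2
from workcell import env
def cam(n,save=None):
    r=env.read_camera(n)
    if save: cv2.imwrite('pics/'+save,cv2.cvtColor(r['pixels'],cv2.COLOR_RGB2BGR))
    return r
def proj(r,P):
    return cv2.projectPoints(np.array(P,float).reshape(-1,1,3),np.array(r['rvec'],float),np.array(r['tvec'],float),np.array(r['camera_matrix'],float),None)[0].reshape(-1,2)
def onz(r,px,z):
    R=cv2.Rodrigues(np.array(r['rvec'],float))[0];t=np.array(r['tvec'],float).ravel();c=-R.T@t
    out=[]
    for u,v in np.array(px,float).reshape(-1,2):
        d=R.T@np.linalg.inv(r['camera_matrix'])@[u,v,1]; out.append(c+d*(z-c[2])/d[2])
    return np.array(out)
E
python3 - <<'E'
from h import *
a=cam('scene','s1.png');b=cam('top','t1.png')
for r in(a,b):
    R=cv2.Rodrigues(np.array(r['rvec'],float))[0];print(-R.T@np.array(r['tvec']).ravel(),R[2],r['camera_matrix'][0][0])
im=np.hstack([a['pixels'],b['pixels']])
E
```

```text
[ 0.19435053 -0.18947987  1.33054664] [ 0.29598956  0.09931815 -0.95001373] 479.96938638256347
[ 0.35166239 -0.04566436  1.43340018] [ 0.15658501 -0.01871244 -0.9874872 ] 485.85168266640574
```

View pics/s1.png

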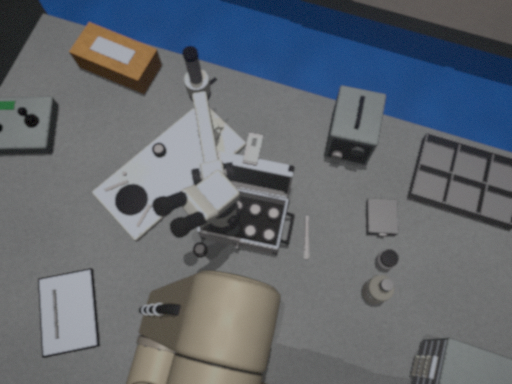

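View pics/t1.png

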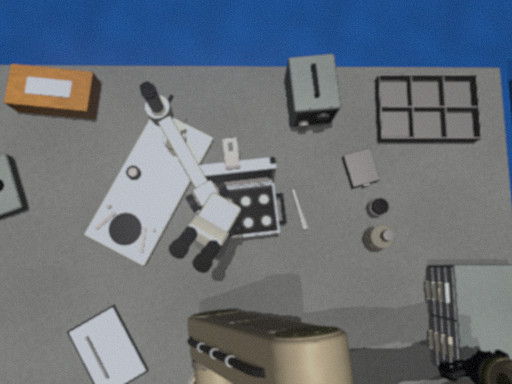

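Both views look nearly straight down. In the top view the disc is at (125,229), the column top at (149,90), the scope body at (215,220), the case at (250,205) with its lid standing up at (240,165), and the hasp at (231,152).

```bash
python3 - <<'E'
from h import *
a=cam('scene');b=cam('top')
A=cv2.cvtColor(a['pixels'],cv2.COLOR_RGB2BGR)[110:270,85:325];B=cv2.cvtColor(b['pixels'],cv2.COLOR_RGB2BGR)[75:275,80:320]
cv2.imwrite('pics/c.png',cv2.resize(B,None,fx=3,fy=3,interpolation=3))
cv2.imwrite('pics/d.png',cv2.resize(A,None,fx=3.3,fy=3.3,interpolation=3))
for n,r,w in(('scene',a,(131,199)),('top',b,(125,229))):
    g=cv2.cvtColor(r['pixels'],cv2.COLOR_RGB2GRAY)
    m=(g<60).astype('uint8');k,l,s,c=cv2.connectedComponentsWithStats(m)
    for i in range(1,k):
        if s[i][4]>60: print(n,s[i],c[i].round(1),onz(r,c[i],.023)[0].round(3),onz(r,c[i],.42)[0].round(3))
E
```

```text
scene [   0    0   48   85 2137] [16.  28.4] [0.877 0.881 0.023] [0.67  0.556 0.42 ]
scene [ 218    0  294   87 9350] [395.2  34.3] [ 1.251 -0.284  0.023] [ 0.93  -0.255  0.42 ]
scene [182  46  19  37 425] [192.  62.] [0.943 0.297 0.023] [0.716 0.149 0.42 ]
scene [  72   53   89   41 1069] [123.3  73.6] [0.835 0.485 0.023] [0.641 0.28  0.42 ]
scene [355  97   9  31  90] [359.4 111.5] [ 0.945 -0.248  0.023] [ 0.717 -0.23   0.42 ]
scene [  0 100  58  55 559] [ 38.5 138.5] [0.55  0.634 0.023] [0.442 0.384 0.42 ]
scene [ 18 108  21  19 195] [ 28.4 117.6] [0.602 0.694 0.023] [0.479 0.426 0.42 ]
scene [325 135  50  30 838] [348.4 150.2] [ 0.812 -0.25   0.023] [ 0.624 -0.232  0.42 ]
scene [428 135  31  36 223] [444.6 144.5] [ 0.921 -0.516  0.023] [ 0.701 -0.417  0.42 ]
scene [408 139 104  91 641] [455.2 205.4] [ 0.745 -0.584  0.023] [ 0.578 -0.464  0.42 ]
scene [461 145  31  36 267] [478.8 156. ] [ 0.917 -0.619  0.023] [ 0.698 -0.488  0.42 ]
scene [494 154  18  12 117] [502.8 159.6] [ 0.929 -0.688  0.023] [ 0.706 -0.537  0.42 ]
scene [224 164  66  29 869] [258. 178.] [ 0.643 -0.026  0.023] 
[... 2639 characters left out ...]
 [0.375 0.032 0.42 ]
top [427 265  26  22 209] [439.5 272.7] [ 0.337 -0.61   0.023] [ 0.341 -0.451  0.42 ]
top [ 433  288   79   96 2292] [472.5 361.1] [ 0.092 -0.688  0.023] [ 0.165 -0.507  0.42 ]
top [428 300   7  29 102] [430.8 314.5] [ 0.22  -0.578  0.023] [ 0.257 -0.428  0.42 ]
top [ 197  309  142   30 1820] [264.9 324.2] [ 0.195 -0.105  0.023] [ 0.239 -0.088  0.42 ]
top [188 337  11  11  65] [192.5 341.9] [0.147 0.098 0.023] [0.205 0.057 0.42 ]
top [200 345  12   9  63] [205.3 348.2] [0.13  0.062 0.023] [0.193 0.031 0.42 ]
top [213 351  16  11 101] [219.7 355. ] [0.112 0.022 0.023] [0.179 0.003 0.42 ]
top [229 358  36  20 370] [247.1 367.5] [ 0.078 -0.055  0.023] [ 0.155 -0.052  0.42 ]
```

View pics/c.png

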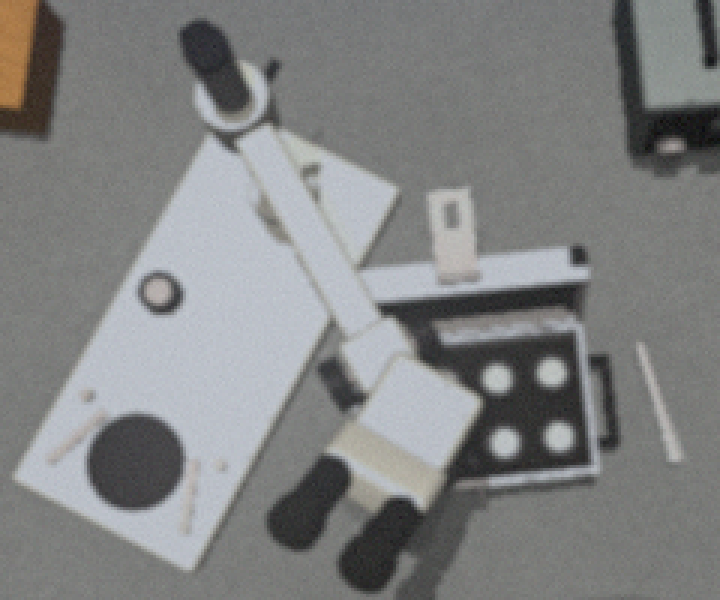

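View pics/d.png

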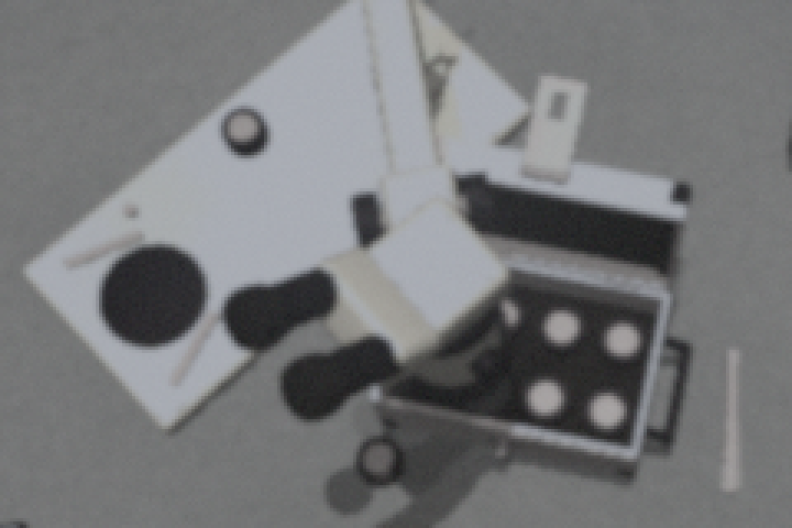

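The crops resolve the plate corners, boom edges, case rim corners, lid top face and hasp. In crop c the plate corners are (14,478), (195,570) and (400,190), and the hasp runs from (458,278) to (447,190).

```bash
cat >> h.py <<'E'
def tri(ra,pa,rb,pb):
    M=[]
    for r in(ra,rb):
        R=cv2.Rodrigues(np.array(r['rvec'],float))[0];M.append(np.array(r['camera_matrix'])@np.c_[R,np.array(r['tvec'],float).ravel()])
    X=cv2.triangulatePoints(M[0],M[1],np.array(pa,float).reshape(2,1),np.array(pb,float).reshape(2,1));return (X[:3]/X[3]).ravel()
C=lambda u,v:(80+(u-1)/3,75+(v-1)/3)
D=lambda u,v:(85+(u-1)/3.3,110+(v-1)/3.3)
E
python3 - <<'E'
from h import *
np.set_printoptions(precision=4,suppress=True)
a=cam('scene');b=cam('top')
print('plate',onz(b,[C(14,478),C(195,570),C(400,190)],.022),'scene',onz(a,[D(24,270),D(168,430),D(530,107)],.022))
print('disc',onz(b,[C(135,461)],.023),onz(a,[D(153,295)],.023))
print('boom top edges',onz(b,[C(245,150),C(345,335),C(278,130),C(380,303)],.315),onz(a,[D(365,10),D(393,165),D(412,10),D(440,165)],.315))
print('rim top FR,BR',onz(b,[C(598,475),C(583,318)],.085),'scene FR FL BR',onz(a,[D(636,457),D(372,402),D(670,290)],.085))
print('lidtop',onz(b,[C(590,270),C(362,300),C(585,248),C(360,272)],.225),'scene R front/back',onz(a,[D(685,217),D(690,180)],.225))
print('hasp tip L,R',tri(a,D(541,75),b,C(427,191)),tri(a,D(588,83),b,C(468,187)))
print('hasp base L,R',tri(a,D(524,170),b,C(438,278)),tri(a,D(570,178),b,C(480,275)))
print('lid right end',tri(a,D(690,190),b,C(590,260)),tri(a,D(685,217),b,C(590,280)))
print('mountb',onz(a,[D(381,458)],.022),'staple',onz(a,[D(503,450)],.045))
E
```

```text
plate [[0.4487 0.4141 0.022 ]
 [0.361  0.238  0.022 ]
 [0.7349 0.0469 0.022 ]] scene [[0.4501 0.4124 0.022 ]
 [0.3598 0.2369 0.022 ]
 [0.7382 0.047  0.022 ]]
disc [[0.4649 0.2988 0.023 ]] [[0.4651 0.2966 0.023 ]]
boom top edges [[0.6876 0.1505 0.315 ]
 [0.5393 0.0691 0.315 ]
 [0.7041 0.1249 0.315 ]
 [0.5646 0.0423 0.315 ]] [[0.6497 0.1307 0.315 ]
 [0.5447 0.0691 0.315 ]
 [0.6605 0.0989 0.315 ]
 [0.5551 0.0383 0.315 ]]
rim top FR,BR [[ 0.4468 -0.1431  0.085 ]
 [ 0.5943 -0.1305  0.085 ]] scene FR FL BR [[ 0.4519 -0.1458  0.085 ]
 [ 0.426   0.0699  0.085 ]
 [ 0.5938 -0.1286  0.085 ]]
lidtop [[ 0.6105 -0.128   0.225 ]
 [ 0.5843  0.0645  0.225 ]
 [ 0.6295 -0.1239  0.225 ]
 [ 0.6083  0.0666  0.225 ]] scene R front/back [[ 0.6068 -0.1286  0.225 ]
 [ 0.6362 -0.1231  0.225 ]]
hasp tip L,R [0.6763 0.0096 0.2365] [ 0.68   -0.0258  0.2385]
hasp base L,R [ 0.6061 -0.      0.2159] [ 0.6067 -0.0362  0.2269]
lid right end [ 0.611  -0.1266  0.2668] [ 0.5994 -0.1281  0.2417]
mountb [[0.3953 0.0585 0.022 ]] staple [[ 0.4304 -0.0387  0.045 ]]
```

move_arm --moves '[0,0,0.04,0,0.0854,0,0,0.08,0,0.0854,0,0,0.12,0,0.0854,0,0,0.16,0,0.0854,0,0,0.2,0,0.0854,0.03,0.03,0.24,0,0.0854,0.06,0.06,0.26,0,0.0854,0.09,0.09,0.26,0,0.0854]'

```text
clock: 0.97
tcp_pos: [0.2142, -0.4827, 0.4985]
orientation: [0.002, 0.993, 0.12, 0.0]
wrist_force: [1.2, 0.4, 0.2]
finger_gap: 0.0858
grip_force: 0.0
```

```bash
python3 - <<'E'
from h import *
from scipy.spatial.transform import Rotation as R
s=env.get_state()
for k in s: print(k,np.round(s[k],3))
q=s['orientation'];print(R.from_quat([q[1],q[2],q[3],q[0]]).as_matrix().round(3))
E
```

```text
clock 0.967
joint_pos [-1.305  0.317  0.701  1.951 -0.     1.597]
qvel [ 0.825 -0.385 -0.399 -0.002  0.013  0.799]
tau [ -7.066 -42.06   27.677   0.609  -0.243  -0.953]
tcp_pos [ 0.214 -0.483  0.498]
orientation [0.002 0.993 0.12  0.   ]
wrist_force [1.239 0.367 0.224]
ft_torque [-0.03  -0.075  0.01 ]
grip_force 0.0
finger_gap 0.086
[[ 0.971  0.237  0.001]
 [ 0.237 -0.971 -0.004]
 [-0.     0.004 -1.   ]]
```

move_arm --moves '[0.2,0.3,0,1.4,0.0854,0.2,0.3,0,1.4,0.0854,0.2,0.3,0,1.4,0.0854,0.2,0.3,0,1.4,0.0854,0.2,0.3,0,1.4,0.0854,0.2,0.3,0,1.4,0.0854,0.2,0.3,0,1.4,0.0854,0.2,0.3,0,1.4,0.0854,0.2,0.3,0,1.4,0.0854,0.2,0.3,0,1.4,0.0854,0.2,0.3,0,1.4,0.0854,0.2,0.3,0,1.4,0.0854]'

```text
clock: 1.97
tcp_pos: [0.4146, -0.1812, 0.4959]
orientation: [0.0, 0.678, 0.735, 0.0]
wrist_force: [-0.2, 0.2, -0.0]
finger_gap: 0.0857
grip_force: 0.0
```

```bash
python3 - <<'E'
from h import *
s=env.get_state()
for k in ('clock','joint_pos','tcp_pos','orientation'): print(k,np.round(s[k],3))
E
```

```text
clock 1.967
joint_pos [-0.59   0.144  0.466  1.892 -0.     0.901]
tcp_pos [ 0.415 -0.181  0.496]
orientation [0.    0.678 0.735 0.   ]
```

move_arm --moves '[0.197,0.273,0,1.0,0.0854,0.197,0.273,0,1.0,0.0854,0.197,0.273,0,1.0,0.0854,0.197,0.273,0,1.0,0.0854,0.197,0.273,0,1.0,0.0854,0.197,0.273,0,1.0,0.0854,0.197,0.273,0,1.0,0.0854,0.197,0.273,0,1.0,0.0854,0.197,0.273,0,1.0,0.0854]'

```text
clock: 2.72
tcp_pos: [0.6134, 0.0948, 0.4929]
orientation: [-0.002, 0.243, 0.97, 0.0]
wrist_force: [2.0, -1.4, -1.0]
finger_gap: 0.0857
grip_force: 0.0
```

move_arm --moves '[0,0,0,1.02,0.0854,0,0,0,1.02,0.0854,0,0,0,1.02,0.0854,0,0,0,1.02,0.0854,0,0,0,1.02,0.0854,0,0,0,1.02,0.0854,0,0,0,1.02,0.0854,0,0,0,1.02,0.0854,0,0,0,1.02,0.0854,0,0,0,1.02,0.0854]'

```text
clock: 3.55
tcp_pos: [0.6113, 0.0908, 0.4958]
orientation: [-0.0, -0.257, 0.967, 0.0]
wrist_force: [-0.0, 0.8, 0.7]
finger_gap: 0.0855
grip_force: 0.0
```

```bash
python3 - <<'E'
from h import *
a=cam('scene');b=cam('wrist')
cv2.imwrite('pics/e.png',cv2.cvtColor(np.hstack([cv2.resize(a['pixels'],(400,300)),cv2.resize(b['pixels'],(400,300))]),cv2.COLOR_RGB2BGR))
s=env.get_state()
for k in ('clock','joint_pos','tcp_pos','orientation'): print(k,np.round(s[k],3))
R=cv2.Rodrigues(np.array(b['rvec'],float))[0];print(-R.T@np.array(b['tvec']).ravel(),R)
E
```

```text
clock 3.65
joint_pos [ 0.018  0.631  1.229  2.169  0.    -0.501]
tcp_pos [0.611 0.091 0.496]
orientation [-0.    -0.256  0.967  0.   ]
[0.54991852 0.05469393 0.63045415] [[-4.94386337e-01  8.69241854e-01 -8.65715847e-04]
 [ 8.34019543e-01  4.74633612e-01  2.81308258e-01]
 [ 2.44935809e-01  1.38352935e-01 -9.59617067e-01]]
```

View pics/e.png

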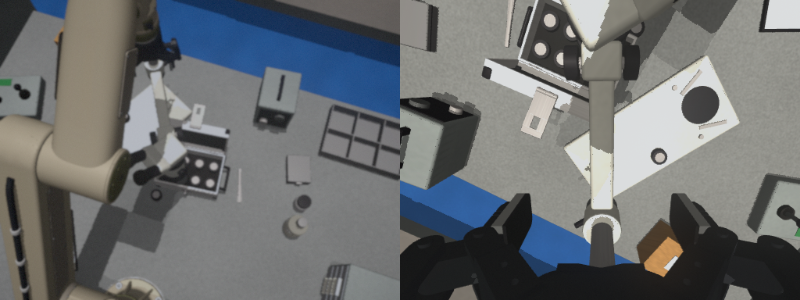

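Wrist view: the boom runs vertically at column x≈600, midway between the fingers, so I can descend onto it.

move_arm --moves '[0.001,0.001,-0.04,0,0.0854,0.001,0.001,-0.08,0,0.0854,0.001,0.001,-0.12,0,0.0854,0.001,0.001,-0.15,0,0.0854,0.001,0.001,-0.18,0,0.0854,0.001,0.001,-0.205,0,0.0854,0.001,0.001,-0.205,0,0.0854]'

```text
clock: 4.23
tcp_pos: [0.6053, 0.0917, 0.2801]
orientation: [-0.01, -0.257, 0.966, 0.002]
wrist_force: [-1.3, 0.9, -1.3]
finger_gap: 0.0853
grip_force: 0.0
```

move_arm --moves '[0,0,0,0,0.03,0,0,0,0,0.03,0,0,0,0,0.03,0,0,0,0,0.03,0,0,0,0,0.03,0,0,0,0,0.03,0,0,0,0,0.03]' --newtons 25

```text
clock: 4.82
tcp_pos: [0.614, 0.0929, 0.2949]
orientation: [0.004, -0.258, 0.966, 0.0]
wrist_force: [-0.4, 2.9, 5.7]
finger_gap: 0.0337
grip_force: 28.4
```

```bash
python3 - <<'E'
from h import *
s=env.get_state()
for k in ('clock','joint_pos','tcp_pos','orientation','wrist_force','finger_gap','grip_force','qvel'): print(k,np.round(s[k],4))
E
```

```text
clock 4.8167
joint_pos [ 0.02    0.3956  0.2992  1.4675  0.0022 -0.5025]
tcp_pos [0.614  0.0929 0.2949]
orientation [ 3.600e-03 -2.583e-01  9.661e-01  2.000e-04]
wrist_force [-0.4308  2.9286  5.681 ]
finger_gap 0.0337
grip_force 28.4313
qvel [-0.0013  0.0002 -0.001  -0.0016  0.0003  0.0004]
```

```bash
python3 - <<'E'
import numpy as np
C=np.array([.733,.1624]);p=np.array([.614,.0929]);d=p-C
def g(t0,ts):
    for t in ts:
        R=lambda t:np.array([[np.cos(t),-np.sin(t)],[np.sin(t),np.cos(t)]])
        print(t,(R(t)@d-R(t0)@d).round(4),round(t-t0,3))
g(0,-np.array([.03,.08,.14,.2,.26,.32,.38,.44,.48,.5]));print();g(-.5,-np.array([.53,.58,.64,.7,.76,.82,.88,.94,.98,.99]))
E
```

```text
-0.03 [-0.002   0.0036] -0.03
-0.08 [-0.0052  0.0097] -0.08
-0.14 [-0.0085  0.0173] -0.14
-0.2 [-0.0114  0.025 ] -0.2
-0.26 [-0.0139  0.0329] -0.26
-0.32 [-0.0158  0.041 ] -0.32
-0.38 [-0.0173  0.0491] -0.38
-0.44 [-0.0183  0.0573] -0.44
-0.48 [-0.0186  0.0628] -0.48
-0.5 [-0.0188  0.0656] -0.5

-0.53 [-0.0001  0.0041] -0.03
-0.58 [0.0001 0.011 ] -0.08
-0.64 [0.0008 0.0193] -0.14
-0.7 [0.002  0.0274] -0.2
-0.76 [0.0036 0.0355] -0.26
-0.82 [0.0058 0.0435] -0.32
-0.88 [0.0084 0.0514] -0.38
-0.94 [0.0114 0.059 ] -0.44
-0.98 [0.0137 0.0641] -0.48
-0.99 [0.0144 0.0653] -0.49
```

move_arm --moves '[-0.002,0.0036,0,-0.03,0.03,-0.0052,0.0097,0,-0.08,0.03,-0.0085,0.0173,0,-0.14,0.03,-0.0114,0.025,0,-0.2,0.03,-0.0139,0.0329,0,-0.26,0.03,-0.0158,0.041,0,-0.32,0.03,-0.0173,0.0491,0,-0.38,0.03,-0.0183,0.0573,0,-0.44,0.03,-0.0186,0.0628,0,-0.48,0.03,-0.0188,0.0656,0,-0.5,0.03,-0.0188,0.0656,0,-0.5,0.03]'

```text
clock: 5.73
tcp_pos: [0.5957, 0.1576, 0.2948]
orientation: [0.004, -0.01, 1.0, -0.0]
wrist_force: [1.6, -0.0, 5.2]
finger_gap: 0.0335
grip_force: 28.6
```

move_arm --moves '[-0.0001,0.0041,0,-0.03,0.03,0.0001,0.011,0,-0.08,0.03,0.0008,0.0193,0,-0.14,0.03,0.002,0.0274,0,-0.2,0.03,0.0036,0.0355,0,-0.26,0.03,0.0058,0.0435,0,-0.32,0.03,0.0084,0.0514,0,-0.38,0.03,0.0114,0.059,0,-0.44,0.03,0.0137,0.0641,0,-0.48,0.03,0.0144,0.0653,0,-0.49,0.03,0.0144,0.0653,0,-0.49,0.03]'

```text
clock: 6.65
tcp_pos: [0.6103, 0.2227, 0.2948]
orientation: [0.004, 0.233, 0.972, 0.001]
wrist_force: [1.5, -0.9, 4.4]
finger_gap: 0.034
grip_force: 28.2
```

```bash
python3 - <<'E'
from h import *
a=cam('scene','s2.png');b=cam('top','t2.png')
s=env.get_state()
for k in ('clock','joint_pos','tcp_pos','orientation','wrist_force','finger_gap','grip_force'): print(k,np.round(s[k],4))
q=s['orientation'];print(2*np.arctan2(q[2],q[1]))
A=cv2.cvtColor(np.hstack([a['pixels'][60:384,30:330],b['pixels'][60:384,40:340]]),cv2.COLOR_RGB2BGR)
cv2.imwrite('pics/f.png',cv2.resize(A,None,fx=1.33,fy=1.33,interpolation=3))
E
```

```text
clock 6.75
joint_pos [ 2.2700e-01  4.5770e-01  3.9340e-01  1.4986e+00 -1.4000e-03  6.9730e-01]
tcp_pos [0.6103 0.2227 0.2948]
orientation [0.0038 0.233  0.9725 0.0011]
wrist_force [2.0681 0.3154 5.6499]
finger_gap 0.0337
grip_force 28.2575
2.671334536339902
```

View pics/f.png

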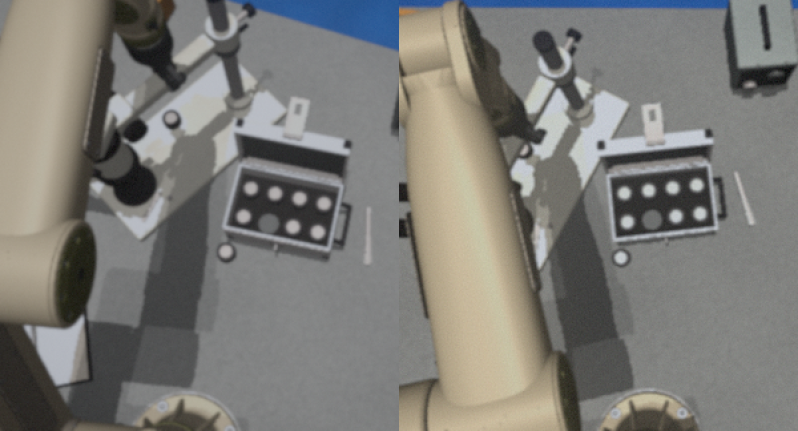

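The microscope is now over the disc, and the whole open case, lid and hasp are clear to the right. Next I'll release the boom, rise and move away.

move_arm --moves '[0,0,0,0,0.0854,0,0,0,0,0.0854,0,0,0,0,0.0854,0,0,0,0,0.0854,0,0,0.03,0,0.0854,0,0,0.07,0,0.0854,0,0,0.11,0,0.0854,0,0,0.15,0,0.0854,0,0,0.19,0,0.0854,0,0,0.2,0,0.0854]'

```text
clock: 7.58
tcp_pos: [0.5997, 0.2198, 0.482]
orientation: [0.003, 0.232, 0.973, 0.002]
wrist_force: [67.5, 17.6, 23.6]
finger_gap: 0.0856
grip_force: 0.0
```

move_arm --moves '[0,-0.45,-0.02,0.4,0,0,-0.45,-0.02,0.4,0,0,-0.45,-0.02,0.4,0,0,-0.45,-0.02,0.4,0,0,-0.45,-0.02,0.4,0,0,-0.45,-0.02,0.4,0,0,-0.45,-0.02,0.4,0,0,-0.45,-0.02,0.4,0,0,-0.45,-0.02,0.4,0,0,-0.45,-0.02,0.4,0,0,-0.45,-0.02,0.4,0,0,-0.45,-0.02,0.4,0]'

```text
clock: 8.58
tcp_pos: [0.5998, -0.2377, 0.4586]
orientation: [0.001, 0.038, 0.999, 0.003]
wrist_force: [2.5, -0.1, -1.7]
finger_gap: 0.0002
grip_force: 0.0
```

```bash
python3 - <<'E'
from h import *
a=cam('scene','s3.png');b=cam('top','t3.png')
s=env.get_state()
for k in ('clock','joint_pos','tcp_pos','orientation','wrist_force','finger_gap'): print(k,np.round(s[k],4))
A=cv2.cvtColor(np.vstack([cv2.resize(a['pixels'][125:250,90:310],None,fx=2.4,fy=2.4,interpolation=3),cv2.resize(b['pixels'][125:250,70:290],None,fx=2.4,fy=2.4,interpolation=3)]),cv2.COLOR_RGB2BGR)
cv2.imwrite('pics/g.png',A);print(A.shape)
E
```

```text
clock 8.6833
joint_pos [-0.4979  0.6145  1.0885  2.0438  0.0093 -0.4256]
tcp_pos [ 0.6003 -0.2322  0.4605]
orientation [0.0025 0.0362 0.9993 0.0039]
wrist_force [ 0.2159  0.3243 -0.0889]
finger_gap 0.0001
(600, 528, 3)
```

View pics/g.png

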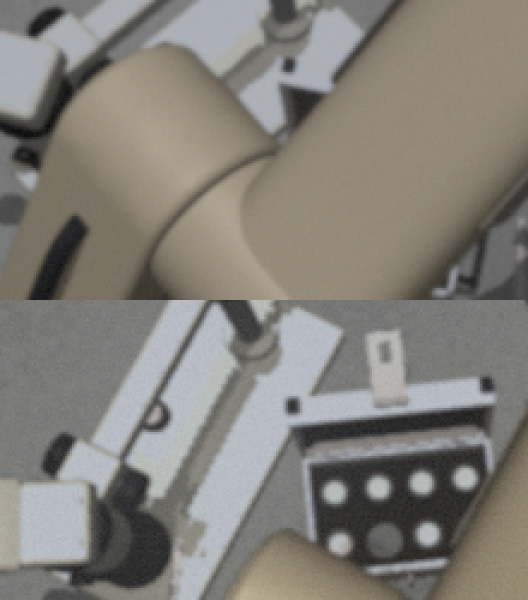

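Top view: the scope body at (50,530) and the boom at (150,385) are both over the base plate. I'll check the boom angle because of the 67 N wrist reading.

```bash
python3 - <<'E'
from h import *
np.set_printoptions(precision=4,suppress=True)
b=cam('top');g=cv2.cvtColor(b['pixels'],cv2.COLOR_RGB2GRAY)
T=lambda u,v:(70+u/2.4,125+(v-300)/2.4)
E=onz(b,[T(180,305),T(95,423),T(212,305),T(127,452)],.315)
print(E,[np.degrees(np.arctan2(*(E[i+1]-E[i])[1::-1])) for i in(0,2)])
print('axis if theta=0', proj(b,[[.465,.298,.155],[.465,.298,.023],[.733,.1624,.42],[.733,.1624,.325],[.608,.2255,.315]]))
# light mid boom centreline by rows
for row in range(118,190,6):
    r=g[row,60:200];idx=np.where(r>175)[0];print(row,(idx+60).tolist()[:1],[int(x) for x in r[idx[0]:idx[0]+60:3]] if len(idx) else '')
E
```

```text
[[0.6815 0.189  0.315 ]
 [0.5628 0.2672 0.315 ]
 [0.6816 0.1575 0.315 ]
 [0.5344 0.2352 0.315 ]] [np.float64(146.59495283405943), np.float64(152.17720009491373)]
axis if theta=0 [[112.7886 224.2697]
 [124.9563 228.3096]
 [148.3406  90.4228]
 [156.1299 104.8868]
 [128.3278 157.3478]]
118 [146] [184, 155, 111, 131, 131, 94, 73, 73, 61, 152, 132, 120, 123, 108, 109, 116, 113, 118]
124 [142] [182, 185, 188, 191, 182, 91, 59, 60, 53, 52, 97, 185, 187, 185, 144, 115, 116, 121, 118, 119]
130 [139] [183, 187, 186, 183, 181, 89, 175, 184, 133, 60, 59, 57, 101, 182, 147, 113, 128, 147, 182, 178]
136 [135] [179, 183, 186, 185, 185, 101, 155, 188, 183, 183, 182, 76, 66, 59, 65, 104, 147, 172, 185, 187]
142 [132] [183, 187, 187, 186, 177, 90, 165, 188, 189, 186, 181, 157, 106, 87, 81, 122, 139, 124, 154, 184]
148 [129] [189, 186, 187, 185, 177, 90, 176, 186, 188, 189, 185, 188, 186, 109, 99, 117, 112, 97, 126, 144]
154 [125] [178, 189, 185, 188, 174, 101, 148, 188, 186, 190, 186, 188, 185, 190, 129, 121, 131, 132, 126, 141]
160 [122] [183, 187, 184, 187, 179, 97, 163, 185, 186, 185, 189, 189, 186, 179, 114, 110, 128, 129, 152, 192]
166 [118] [176, 187, 189, 188, 184, 117, 109, 185, 186, 189, 185, 188, 188, 192, 135, 111, 128, 131, 141, 187]
172 [115] [179, 186, 188, 187, 188, 99, 139, 146, 64, 182, 189, 188, 189, 187, 133, 112, 134, 131, 153, 186]
178 [112] [184, 187, 185, 187, 182, 98, 88, 65, 68, 162, 190, 187, 188, 183, 116, 113, 133, 135, 163, 189]
184 [103] [176, 143, 175, 187, 185, 187, 178, 85, 174, 189, 190, 188, 185, 186, 185, 186, 118, 121, 139, 135]
```

```bash
python3 - <<'E'
from h import *
b=cam('top');g=cv2.cvtColor(b['pixels'],cv2.COLOR_RGB2GRAY).astype(float)
L=[];R=[]
for row in range(124,180,2):
    r=g[row];c=int(142-(row-124)*30/54.)
    f=lambda i,j:np.interp(150,sorted([r[i],r[j]]),sorted([0,1]))
    i=next(x for x in range(c-8,c+8) if r[x]<150<=r[x+1]);L.append((i+(150-r[i])/(r[i+1]-r[i]),row))
    j=next(x for x in range(int(L[-1][0])+8,c+30) if r[x]>150>=r[x+1]);R.append((j+(r[j]-150)/(r[j]-r[j+1]),row))
C=np.array([.733,.1624])
for nm,P in(('L',L),('R',R)):
    X=onz(b,P,.315)[:,:2];vx,vy,x0,y0=cv2.fitLine(X.astype('float32'),cv2.DIST_HUBER,0,.001,.001).ravel()
    print(nm,np.degrees(np.arctan(vy/vx)),'column dist',(C[0]-x0)*vy-(C[1]-y0)*vx)
E
```

```text
L -26.814371 column dist 0.013715622138065632
R -26.67859 column dist -0.017515967595243334
```

Boom angle −26.7° agrees with the plate axis −26.8°, so the microscope is parked. Next I'll move in behind the lid, clear of the hasp.

move_arm --moves '[0.015,0.035,0,0.05,0,0.03,0.07,0,0.1,0,0.045,0.11,0,0.15,0,0.06,0.15,0,0.18,0,0.06,0.15,0,0.18,0,0.06,0.15,-0.03,0.18,0,0.06,0.15,-0.07,0.18,0,0.06,0.15,-0.11,0.18,0,0.06,0.15,-0.15,0.18,0,0.06,0.15,-0.18,0.18,0,0.06,0.15,-0.19,0.18,0,0.06,0.15,-0.19,0.18,0]'

```text
clock: 9.78
tcp_pos: [0.6569, -0.0771, 0.2672]
orientation: [-0.001, -0.057, 0.998, 0.005]
wrist_force: [-0.5, 0.5, 0.1]
finger_gap: 0.0001
grip_force: 0.0
```

```bash
python3 - <<'E'
from h import *
s=env.get_state()
for k in ('clock','joint_pos','tcp_pos','orientation','wrist_force','finger_gap'): print(k,np.round(s[k],4))
q=s['orientation'];print(2*np.arctan2(q[2],q[1]))
b=cam('wrist')
cv2.imwrite('pics/i.png',cv2.cvtColor(b['pixels'],cv2.COLOR_RGB2BGR))
E
```

```text
clock 9.7833
joint_pos [-0.242   0.4931  0.3823  1.4654  0.0089 -0.3561]
tcp_pos [ 0.6569 -0.0771  0.2672]
orientation [-0.0013 -0.057   0.9984  0.0051]
wrist_force [-0.4728  0.4988  0.0651]
finger_gap 0.0001
3.25557701402445
```

View pics/i.png

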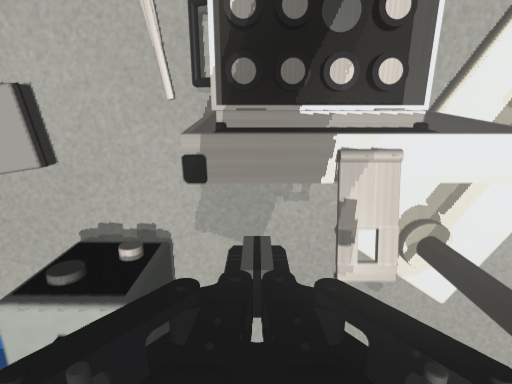

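Wrist view: the closed fingertips at (257,240) stand clear behind the lid, whose rear upper edge is at row 183. The hasp, columns 338–402, is well to the side.

```bash
python3 - <<'E'
from h import *
np.set_printoptions(precision=4,suppress=True)
b=cam('wrist');c=np.array([.509,-.029]);x=np.array([.994,.11]);y=np.array([-.11,.994])
def f(px,z):
    w=onz(b,px,z)[:,:2];print(w.tolist(),'case',np.c_[(w-c)@x,(w-c)@y])
f([(197,183),(330,183),(507,183),(260,132)],.226)   # lid top edges
f([(338,155),(402,155),(370,280),(338,280),(400,280)],.235)
f([(217,108),(427,108)],.085)
print(proj(b,[[.6569,-.0771,.259]]))
t=np.radians([90,75,60,45,30,20,10,5,0])
for a in t:
    P=np.array([.07,.085])+.115*np.array([-np.cos(a),np.sin(a)])+.03*np.array([np.sin(a),np.cos(a)])
    w=c+(P[0]+.011)*x-.07*y;print(round(np.degrees(a)),w.round(4),'tcpz',round(P[1]+.008,4))
E
```

```text
[[0.6355904269330634, -0.11784194132458367], [0.6265545552807253, -0.03656439346262743], [0.6144295248929885, 0.07250009700210165], [0.6008108235567515, -0.08296404633900872]] case [[ 0.1161 -0.1022]
 [ 0.116  -0.0205]
 [ 0.116   0.0893]
 [ 0.0853 -0.0637]]
[[0.6079472007684825, -0.03757908640454081], [0.6038777133077443, -0.0012210325947994843], [0.6853849390285667, -0.0016413921269303744], [0.6876174049016065, -0.022272933787145857], [0.6832881730357084, 0.017736066429456174]] case [[ 0.0974 -0.0194]
 [ 0.0974  0.0172]
 [ 0.1783  0.0078]
 [ 0.1783 -0.013 ]
 [ 0.1784  0.0273]]
[[0.5919250330367525, -0.12559799892954054], [0.5677002406798538, 0.0885733657137958]] case [[ 0.0718 -0.1051]
 [ 0.0713  0.1104]]
[[259.9187 244.5413]]
90 [ 0.627  -0.0864] tcpz 0.208
75 [ 0.5964 -0.0898] tcpz 0.2118
60 [ 0.5659 -0.0931] tcpz 0.2076
45 [ 0.5375 -0.0963] tcpz 0.1955
30 [ 0.5131 -0.099 ] tcpz 0.1765
20 [ 0.5    -0.1004] tcpz 0.1605
10 [ 0.4898 -0.1016] tcpz 0.1425
5 [ 0.4859 -0.102 ] tcpz 0.1329
0 [ 0.4829 -0.1023] tcpz 0.123
```

move_arm --moves '[0,0,-0.03,0,0,0,0,-0.059,0,0,-0.012,-0.001,-0.059,0,0,-0.022,-0.002,-0.059,0,0,-0.031,-0.003,-0.058,0,0,-0.041,-0.005,-0.057,0,0,-0.051,-0.006,-0.056,0,0,-0.061,-0.007,-0.055,0,0,-0.072,-0.008,-0.056,0,0,-0.082,-0.009,-0.058,0,0,-0.092,-0.01,-0.06,0,0,-0.092,-0.01,-0.06,0,0]'

```text
clock: 10.88
tcp_pos: [0.5703, -0.0904, 0.2171]
orientation: [0.007, -0.056, 0.998, 0.002]
wrist_force: [1.1, 0.2, 1.4]
finger_gap: 0.0003
grip_force: 0.6
```

move_arm --moves '[-0.012,-0.001,-0.009,0,0,-0.022,-0.002,-0.014,0,0,-0.032,-0.003,-0.021,0,0,-0.041,-0.004,-0.027,0,0,-0.049,-0.005,-0.034,0,0,-0.057,-0.006,-0.041,0,0,-0.062,-0.007,-0.047,0,0,-0.067,-0.007,-0.052,0,0,-0.07,-0.008,-0.057,0,0,-0.07,-0.008,-0.057,0,0]'

```text
clock: 11.72
tcp_pos: [0.4979, -0.098, 0.1547]
orientation: [0.003, -0.056, 0.998, 0.004]
wrist_force: [-0.2, 0.1, 0.2]
finger_gap: 0.0001
grip_force: 0.1
```

```bash
python3 - <<'E'
from h import *
s=env.get_state()
for k in ('clock','tcp_pos','orientation','wrist_force'): print(k,np.round(s[k],4))
E
```

```text
clock 11.7167
tcp_pos [ 0.4979 -0.098   0.1547]
orientation [ 0.0028 -0.0555  0.9984  0.0037]
wrist_force [-0.2114  0.0525  0.2127]
```

move_arm --moves '[-0.003,0,-0.006,0,0,-0.006,-0.001,-0.012,0,0,-0.008,-0.001,-0.017,0,0,-0.01,-0.001,-0.022,0,0,-0.012,-0.001,-0.027,0,0,-0.014,-0.001,-0.031,0,0,-0.015,-0.001,-0.033,0,0,-0.015,-0.001,-0.033,0,0]'

```text
clock: 12.38
tcp_pos: [0.484, -0.099, 0.123]
orientation: [0.004, -0.056, 0.998, 0.004]
wrist_force: [0.8, 1.0, 6.2]
finger_gap: -0.0001
grip_force: 3.0
```

move_arm --moves '[0,0,-0.002,0,0,0,0,-0.004,0,0,0,0,-0.006,0,0,0,0,-0.006,0,0]'

```text
clock: 12.72
tcp_pos: [0.4841, -0.0991, 0.1224]
orientation: [0.006, -0.056, 0.998, 0.002]
wrist_force: [-14.7, 4.1, 49.2]
finger_gap: -0.0002
grip_force: 24.3
```

move_arm --moves '[0,0,0.006,0,0,0,0,0.02,0,0,0.015,0,0.05,0,0,0.03,0.01,0.08,0,0,0.045,0.02,0.11,0,0,0.06,0.025,0.13,0,0,0.06,0.025,0.13,0,0,0.06,0.025,0.13,0,0]'

```text
clock: 13.38
tcp_pos: [0.5443, -0.0738, 0.2467]
orientation: [0.004, -0.056, 0.998, 0.003]
wrist_force: [-0.3, 0.5, -0.3]
finger_gap: -0.0002
grip_force: 0.0
```

```bash
python3 - <<'E'
from h import *
s=env.get_state()
for k in ('clock','tcp_pos','orientation','wrist_force'): print(k,np.round(s[k],4))
b=cam('wrist')
cv2.imwrite('pics/j.png',cv2.cvtColor(b['pixels'],cv2.COLOR_RGB2BGR))
print(proj(b,[[.509-.074*.994,-.029-.074*.11,.097],[.509-.074*.994,-.029-.074*.11,.172]]))
E
```

```text
clock 13.3833
tcp_pos [ 0.5443 -0.0738  0.2467]
orientation [ 0.0041 -0.0561  0.9984  0.0033]
wrist_force [-0.2902  0.5089 -0.3334]
[[312.31289831  68.14351249]
 [333.93655187  53.68363058]]
```

View pics/j.png

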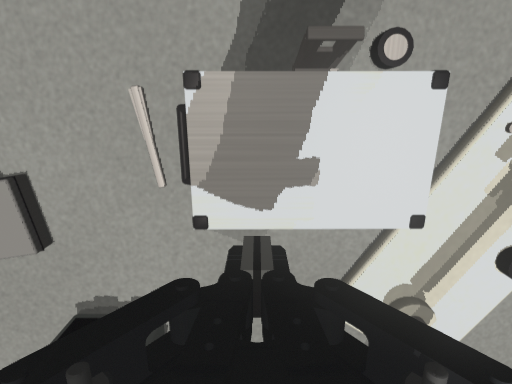

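Lid is shut flat (top from (183,71) to (425,230)), and the hasp stands up leaning slightly forward, its tip at (336,32). Slot and staple are ahead of the front edge.

```bash
python3 - <<'E'
from h import *
np.set_printoptions(precision=4,suppress=True)
b=cam('wrist')
K=onz(b,[(183,71),(449,71),(425,230),(192,230)],.115)[:,:2];c=K.mean(0)
x=(K[2]+K[3]-K[0]-K[1]);x/=np.linalg.norm(x);y=np.array([-x[1],x[0]]);print(K,c,np.arctan2(x[1],x[0]),[(k-c)@x for k in K],[(k-c)@y for k in K])
for z in(.16,.165,.17):
    w=onz(b,[(308,30),(364,30),(308,39),(362,39)],z)[:,:2]-c;print(z,w@x,w@y)
s=env.get_state();p=s['tcp_pos'][:2]-c;print('tcp',p@x,p@y, 'x,y axes',x,y)
E
```

```text
[[ 0.4502 -0.1447]
 [ 0.4259  0.0719]
 [ 0.5655  0.0904]
 [ 0.5894 -0.1305]] [ 0.5078 -0.0282] 0.11672159063550333 [np.float64(-0.07077878522735868), np.float64(-0.06961900094979373), np.float64(0.07117959191238561), np.float64(0.06921819426476686)] [np.float64(-0.10896512864808393), np.float64(0.10896512864808391), np.float64(0.11111522760124101), np.float64(-0.11111522760124103)]
0.16 [-0.0903 -0.0902 -0.085  -0.0848] [-0.0154  0.0214 -0.0152  0.0206]
0.165 [-0.0892 -0.0891 -0.084  -0.0839] [-0.0162  0.0197 -0.016   0.0189]
0.17 [-0.0881 -0.088  -0.083  -0.0829] [-0.017   0.0181 -0.0168  0.0173]
tcp 0.028911023738724836 -0.04930260163772335 x,y axes [0.9932 0.1165] [-0.1165  0.9932]
```

move_arm --moves '[-0.025,0.014,0,0,0,-0.05,0.027,0,0,0,-0.074,0.041,0,0,0,-0.074,0.041,-0.03,0,0,-0.074,0.041,-0.06,0,0,-0.074,0.041,-0.085,0,0,-0.074,0.041,-0.1,0,0,-0.074,0.041,-0.104,0,0,-0.074,0.041,-0.104,0,0]'

```text
clock: 14.23
tcp_pos: [0.4668, -0.0327, 0.14]
orientation: [0.001, -0.055, 0.998, 0.004]
wrist_force: [0.4, -0.2, 0.7]
finger_gap: 0.0001
grip_force: 0.0
```

move_arm --moves '[-0.01,-0.001,0,0,0,-0.02,-0.002,0,0,0,-0.028,-0.003,0,0,0,-0.036,-0.004,0,0,0,-0.044,-0.005,0,0,0,-0.052,-0.006,0,0,0,-0.06,-0.007,0,0,0,-0.068,-0.008,0,0,0,-0.068,-0.008,0,0,0]'

```text
clock: 14.98
tcp_pos: [0.3994, -0.0409, 0.1421]
orientation: [0.002, -0.055, 0.998, 0.004]
wrist_force: [-0.7, 0.0, -0.1]
finger_gap: 0.0002
grip_force: 0.0
```

move_arm --moves '[0,0,-0.01,0,0,0,0,-0.02,0,0,0,0,-0.03,0,0,0,0,-0.04,0,0,0,0,-0.05,0,0,0,0,-0.06,0,0,0,0,-0.07,0,0,0,0,-0.07,0,0,0,0,-0.07,0,0]'

```text
clock: 15.73
tcp_pos: [0.4008, -0.0409, 0.0719]
orientation: [0.002, -0.056, 0.998, 0.004]
wrist_force: [0.6, 0.3, 0.1]
finger_gap: 0.0
grip_force: 0.0
```

move_arm --moves '[0.004,0,0,0,0,0.008,0.001,0,0,0,0.012,0.001,0,0,0,0.016,0.002,0,0,0,0.019,0.002,0,0,0,0.02,0.002,0,0,0,0.02,0.002,0,0,0]'

```text
clock: 16.32
tcp_pos: [0.422, -0.039, 0.0723]
orientation: [0.003, -0.056, 0.998, 0.004]
wrist_force: [0.5, 0.3, 0.6]
finger_gap: -0.0003
grip_force: 0.0
```

move_arm --moves '[0.001,0,0,0,0,0.002,0,0,0,0,0.003,0,0,0,0,0.003,0,0,0,0]'

```text
clock: 16.65
tcp_pos: [0.4223, -0.0389, 0.072]
orientation: [0.001, -0.055, 0.998, 0.004]
wrist_force: [-6.9, -1.1, 6.7]
finger_gap: 0.0003
grip_force: 3.7
```

```bash
python3 - <<'E'
from h import *
s=env.get_state()
for k in ('clock','tcp_pos','orientation','wrist_force'): print(k,np.round(s[k],4))
b=cam('wrist')
cv2.imwrite('pics/k.png',cv2.cvtColor(b['pixels'],cv2.COLOR_RGB2BGR))
E
```

```text
clock 16.65
tcp_pos [ 0.4223 -0.0389  0.072 ]
orientation [ 0.0012 -0.0554  0.9985  0.0035]
wrist_force [-6.9313 -1.1406  6.7191]
```

View pics/k.png

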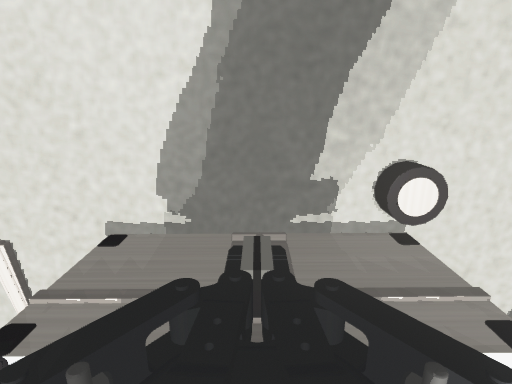

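The wrist view shows the strap lying against the case front, with its tip at (260,235) level with the case's bottom edge. One slightly firmer press, then retreat.

move_arm --moves '[0.002,0,0,0,0,0.003,0,0,0,0,0.003,0,0,0,0,0.003,0,0,0,0]'

```text
clock: 17.03
tcp_pos: [0.4223, -0.0389, 0.0717]
orientation: [-0.001, -0.055, 0.998, 0.003]
wrist_force: [-15.0, -3.0, 12.5]
finger_gap: -0.0003
grip_force: 7.7
```

move_arm --moves '[-0.01,0,0,0,0,-0.02,-0.002,0,0,0,-0.03,-0.003,0.0,0,0,-0.03,-0.003,0.03,0,0,-0.03,-0.003,0.07,0,0,-0.03,-0.003,0.11,0,0,-0.03,-0.003,0.14,0,0,0.0,-0.05,0.14,0,0,0.03,-0.09,0.14,0,0,0.03,-0.09,0.14,0,0,0.03,-0.09,0.14,0,0]'

```text
clock: 17.95
tcp_pos: [0.4602, -0.133, 0.2126]
orientation: [0.005, -0.054, 0.999, 0.002]
wrist_force: [0.4, 0.2, -0.2]
finger_gap: 0.0003
grip_force: 0.0
```

```bash
python3 - <<'E'
from h import *
b=cam('wrist');g=cv2.cvtColor(b['pixels'],cv2.COLOR_RGB2GRAY)
c=np.array([.5078,-.0282]);x=np.array([.9932,.1165]);y=np.array([-.1165,.9932])
W=lambda X,Y,z:[*(c+X*x+Y*y),z]
for Y in(-.018,0,.018):
  print(Y,'front top/bottom edge',proj(b,[W(-.07,Y,.115),W(-.07,Y,0)]).round(),'tip flat',proj(b,[W(-.076,Y,.022)]).round(),'tip .15rad',proj(b,[W(-.087,Y,.023)]).round(),'tip .08',proj(b,[W(-.082,Y,.022)]).round())
u=proj(b,[W(-.076,0.01,.03)])[0]
print(u)
for Y in(-.05,-.03,-.012,0,.012,.03,.05):
  P=proj(b,[W(-.07-d,Y,.022) for d in np.arange(0,.04,.002)]).round().astype(int)
  print(Y,[int(g[v,u]) if 0<=v<384 and 0<=u<512 else -1 for u,v in P])
t=cam('top');s=env.get_state();print(s['tcp_pos'],s['wrist_force'],s['clock'])
E
```

```text
-0.018 front top/bottom edge [[358. 186.]
 [326. 161.]] tip flat [[331. 159.]] tip .15rad [[332. 149.]] tip .08 [[331. 153.]]
0 front top/bottom edge [[381. 185.]
 [341. 160.]] tip flat [[347. 158.]] tip .15rad [[348. 148.]] tip .08 [[348. 153.]]
0.018 front top/bottom edge [[403. 185.]
 [357. 160.]] tip flat [[364. 158.]] tip .15rad [[365. 148.]] tip .08 [[364. 153.]]
[358.96555556 159.60507892]
-0.05 [91, 90, 85, 84, 83, 83, 84, 83, 82, 82, 83, 84, 85, 115, 139, 139, 138, 138, 137, 137]
-0.03 [92, 91, 87, 85, 85, 85, 142, 144, 140, 136, 133, 134, 138, 144, 146, 143, 139, 138, 138, 138]
-0.012 [75, 77, 107, 131, 130, 87, 100, 103, 103, 148, 150, 139, 142, 141, 139, 137, 138, 144, 145, 142]
0 [78, 102, 91, 103, 103, 86, 107, 107, 121, 159, 156, 157, 158, 156, 153, 155, 157, 154, 148, 140]
0.012 [129, 132, 153, 214, 178, 150, 141, 150, 152, 160, 165, 164, 161, 158, 157, 156, 157, 158, 154, 155]
0.03 [88, 97, 106, 107, 105, 104, 147, 160, 158, 159, 159, 158, 160, 162, 161, 161, 161, 159, 151, 150]
0.05 [97, 97, 106, 105, 105, 121, 160, 162, 163, 161, 163, 158, 155, 156, 160, 160, 157, 158, 160, 159]
[ 0.45699011 -0.12955703  0.21187784] [-0.68733546  0.37227405  0.17103212] 18.05
```

```bash
python3 -c "
from h import *
print(env.hand_in())"
```

```text
the job is handed in; nothing more can be done
None
```

The microscope is parked over the stage disc, the lid is shut, the hasp lies flat over the staple, and the job is handed in at about 18 s with no verdict returned. Two wrist forces exceeded 40 N (67 N rising off the boom, cause not found; 49 N pressing the lid with the fingertips), and the other bench items were not re-measured afterwards.

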